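Pack the board stand's slot with spacer plates until it is snug

TASK

Take spacer plates from the black rack and push them, one after the other and each fully down, into the leaning slot behind the circuit board on the angled stand, side by side, until the last one goes in snugly and pushes the sprung board carrier off its stop; then stop, adding no more than needed. Leave the plates you do not need standing in the rack, and do not knock over the small bottle.

Things in the scene. Friction and masses are not known exactly. Their poses are not given: they have to be found in the camera images.
- stand: Grey angled board stand, base 150 x 160 mm. Origin: under the middle of its slot; z up, x from back wall to carrier. Its leaning slot lies between a fixed steel back wall and a sprung aluminium carrier with a green circuit board on its far side. The gap between them differs each time: 11.5 to 28.3 mm, so two or three plates; it is not told: add plates to find it.
- slot: Slot of the stand. Origin: on its floor at the foot of the back wall, mid-length (150 mm). z: up the slot, leaning 30 deg from vertical, to the back wall's side; plates go in along -z, tool tilted alike. y: along the slot. x: across the gap; plates rest on the back wall (x=0), the k-th at x=10k-5 mm. Lead-ins: above z=34 mm the wall flares 8 mm back, above z=24 mm the carrier 13 mm away; both end at z=46 mm, the top.
- carrier (a joint): How far the sprung carrier is pushed back along the slot's x (m): 0 on its stop, at most 0.016. Spring and weight press it to 0 with about 3 N, 4.5 N at 10 mm. It stays at 0 while the plates are loose; the plate that fills the gap must be pushed in (some 5 to 20 N) and pushes it back. If it is pushed back less than 1 mm, add one more plate.
- rack: Black rack, 138 x 90 mm, 36 mm high, with four upright slots 12 mm wide in which the four spacer plates stand. Origin: centre of its underside; z up, x across the slots, which lie at x = -45, -15, 15 and 45 mm and run along y. Their floor is 8 mm above the table.
- bottle_center (a point): Small white plastic bottle with a black cap, standing between stand and rack: 32 mm in diameter, 75 mm high. The point is half-way up on its axis.
- plate_a_mid (a point): Grey plastic spacer plate, about 70 g: 10 mm thick (x), 96 mm long (y), 50 mm high (z), upper and lower edges rounded, with a finger tab on the middle of its top: 14 mm wide in y, 10 mm thick, 25 to 57 mm above this point. The point is the plate's centre, 25 mm above its lower edge. The plates differ only in tab width; narrow tabs put in first leave room for fingers around wider ones.
- plate_b_mid (a point): Grey plastic spacer plate, about 70 g: 10 mm thick (x), 96 mm long (y), 50 mm high (z), upper and lower edges rounded, with a finger tab on the middle of its top: 28 mm wide in y, 10 mm thick, 25 to 57 mm above this point. The point is the plate's centre, 25 mm above its lower edge. The plates differ only in tab width; narrow tabs put in first leave room for fingers around wider ones.
- plate_c_mid (a point): Grey plastic spacer plate, about 70 g: 10 mm thick (x), 96 mm long (y), 50 mm high (z), upper and lower edges rounded, with a finger tab on the middle of its top: 42 mm wide in y, 10 mm thick, 25 to 57 mm above this point. The point is the plate's centre, 25 mm above its lower edge. The plates differ only in tab width; narrow tabs put in first leave room for fingers around wider ones.
- plate_d_mid (a point): Grey plastic spacer plate, about 70 g: 10 mm thick (x), 96 mm long (y), 50 mm high (z), upper and lower edges rounded, with a finger tab on the middle of its top: 56 mm wide in y, 10 mm thick, 25 to 57 mm above this point. The point is the plate's centre, 25 mm above its lower edge. The plates differ only in tab width; narrow tabs put in first leave room for fingers around wider ones.
Things that resemble listed ones, but are neither listed nor needed, are in the scene too. Leave any pink or red look-alike of the part that bears plate_d_mid alone.

How it is judged:
On the way, in this order (a step that is already met when the one before it is completed fails the run):
1. a first plate is fully down in the slot, the carrier still on its stop (((x of plate_a_mid in the frame of slot between 0.002 and 0.045 m and y of plate_a_mid in the frame of slot between -0.012 and 0.012 m and z of plate_a_mid in the frame of slot between 0.02 and 0.0295 m and angle between the z axis of plate_a_mid and the z axis of slot, either way round below 0.15 rad) or (x of plate_b_mid in the frame of slot between 0.002 and 0.045 m and y of plate_b_mid in the frame of slot between -0.012 and 0.012 m and z of plate_b_mid in the frame of slot between 0.02 and 0.0295 m and angle between the z axis of plate_b_mid and the z axis of slot, either way round below 0.15 rad) or (x of plate_c_mid in the frame of slot between 0.002 and 0.045 m and y of plate_c_mid in the frame of slot between -0.012 and 0.012 m and z of plate_c_mid in the frame of slot between 0.02 and 0.0295 m and angle between the z axis of plate_c_mid and the z axis of slot, either way round below 0.15 rad) or (x of plate_d_mid in the frame of slot between 0.002 and 0.045 m and y of plate_d_mid in the frame of slot between -0.012 and 0.012 m and z of plate_d_mid in the frame of slot between 0.02 and 0.0295 m and angle between the z axis of plate_d_mid and the z axis of slot, either way round below 0.15 rad)) and value of joint carrier below 0.0005 m), for 0.2 s.
2. a further plate fills the gap: the carrier is pushed off its stop and the plate let go (value of joint carrier between 0.0002 and 0.0112 m and contact force between the fingers and anything else below 0.5 N and (((x of plate_a_mid in the frame of slot between 0.002 and 0.045 m and y of plate_a_mid in the frame of slot between -0.012 and 0.012 m and z of plate_a_mid in the frame of slot between 0.02 and 0.0295 m and angle between the z axis of plate_a_mid and the z axis of slot, either way round below 0.15 rad) and (x of plate_b_mid in the frame of slot between 0.002 and 0.045 m and y of plate_b_mid in the frame of slot between -0.012 and 0.012 m and z of plate_b_mid in the frame of slot between 0.02 and 0.0295 m and angle between the z axis of plate_b_mid and the z axis of slot, either way round below 0.15 rad)) or ((x of plate_a_mid in the frame of slot between 0.002 and 0.045 m and y of plate_a_mid in the frame of slot between -0.012 and 0.012 m and z of plate_a_mid in the frame of slot between 0.02 and 0.0295 m and angle between the z axis of plate_a_mid and the z axis of slot, either way round below 0.15 rad) and (x of plate_c_mid in the frame of slot between 0.002 and 0.045 m and y of plate_c_mid in the frame of slot between -0.012 and 0.012 m and z of plate_c_mid in the frame of slot between 0.02 and 0.0295 m and angle between the z axis of plate_c_mid and the z axis of slot, either way round below 0.15 rad)) or ((x of plate_a_mid in the frame of slot between 0.002 and 0.045 m and y of plate_a_mid in the frame of slot between -0.012 and 0.012 m and z of plate_a_mid in the frame of slot between 0.02 and 0.0295 m and angle between the z axis of plate_a_mid and the z axis of slot, either way round below 0.15 rad) and (x of plate_d_mid in the frame of slot between 0.002 and 0.045 m and y of plate_d_mid in the frame of slot between -0.012 and 0.012 m and z of plate_d_mid in the frame of slot between 0.02 and 0.0295 m and angle between the z axis of plate_d_mid and the z axis of slot, either way round below 0.15 rad)) or ((x of plate_b_mid in the frame of slot between 0.002 and 0.045 m and y of plate_b_mid in the frame of slot between -0.012 and 0.012 m and z of plate_b_mid in the frame of slot between 0.02 and 0.0295 m and angle between the z axis of plate_b_mid and the z axis of slot, either way round below 0.15 rad) and (x of plate_c_mid in the frame of slot between 0.002 and 0.045 m and y of plate_c_mid in the frame of slot between -0.012 and 0.012 m and z of plate_c_mid in the frame of slot between 0.02 and 0.0295 m and angle between the z axis of plate_c_mid and the z axis of slot, either way round below 0.15 rad)) or ((x of plate_b_mid in the frame of slot between 0.002 and 0.045 m and y of plate_b_mid in the frame of slot between -0.012 and 0.012 m and z of plate_b_mid in the frame of slot between 0.02 and 0.0295 m and angle between the z axis of plate_b_mid and the z axis of slot, either way round below 0.15 rad) and (x of plate_d_mid in the frame of slot between 0.002 and 0.045 m and y of plate_d_mid in the frame of slot between -0.012 and 0.012 m and z of plate_d_mid in the frame of slot between 0.02 and 0.0295 m and angle between the z axis of plate_d_mid and the z axis of slot, either way round below 0.15 rad)) or ((x of plate_c_mid in the frame of slot between 0.002 and 0.045 m and y of plate_c_mid in the frame of slot between -0.012 and 0.012 m and z of plate_c_mid in the frame of slot between 0.02 and 0.0295 m and angle between the z axis of plate_c_mid and the z axis of slot, either way round below 0.15 rad) and (x of plate_d_mid in the frame of slot between 0.002 and 0.045 m and y of plate_d_mid in the frame of slot between -0.012 and 0.012 m and z of plate_d_mid in the frame of slot between 0.02 and 0.0295 m and angle between the z axis of plate_d_mid and the z axis of slot, either way round below 0.15 rad)))), for 0.2 s.
At the end, for the whole second after the job is handed in: Each plate is fully down in the slot (lower edge within 4.5 mm of its floor, within 12 mm of mid-length, along the slot) or stands down in the rack (upright, within 15 mm of mid-length); the carrier is at rest, pushed back over 0.2 and under 11.2 mm. The bottle stands (((x of plate_a_mid in the frame of slot between 0.002 and 0.045 m and y of plate_a_mid in the frame of slot between -0.012 and 0.012 m and z of plate_a_mid in the frame of slot between 0.02 and 0.0295 m and angle between the z axis of plate_a_mid and the z axis of slot, either way round below 0.15 rad) or (x of plate_a_mid in the frame of rack between -0.055 and 0.055 m and y of plate_a_mid in the frame of rack between -0.015 and 0.015 m and z of plate_a_mid in the frame of rack between 0.028 and 0.039 m and angle between plate_a_mid's own z axis and vertical below 0.2 rad)) and ((x of plate_b_mid in the frame of slot between 0.002 and 0.045 m and y of plate_b_mid in the frame of slot between -0.012 and 0.012 m and z of plate_b_mid in the frame of slot between 0.02 and 0.0295 m and angle between the z axis of plate_b_mid and the z axis of slot, either way round below 0.15 rad) or (x of plate_b_mid in the frame of rack between -0.055 and 0.055 m and y of plate_b_mid in the frame of rack between -0.015 and 0.015 m and z of plate_b_mid in the frame of rack between 0.028 and 0.039 m and angle between plate_b_mid's own z axis and vertical below 0.2 rad)) and ((x of plate_c_mid in the frame of slot between 0.002 and 0.045 m and y of plate_c_mid in the frame of slot between -0.012 and 0.012 m and z of plate_c_mid in the frame of slot between 0.02 and 0.0295 m and angle between the z axis of plate_c_mid and the z axis of slot, either way round below 0.15 rad) or (x of plate_c_mid in the frame of rack between -0.055 and 0.055 m and y of plate_c_mid in the frame of rack between -0.015 and 0.015 m and z of plate_c_mid in the frame of rack between 0.028 and 0.039 m and angle between plate_c_mid's own z axis and vertical below 0.2 rad)) and ((x of plate_d_mid in the frame of slot between 0.002 and 0.045 m and y of plate_d_mid in the frame of slot between -0.012 and 0.012 m and z of plate_d_mid in the frame of slot between 0.02 and 0.0295 m and angle between the z axis of plate_d_mid and the z axis of slot, either way round below 0.15 rad) or (x of plate_d_mid in the frame of rack between -0.055 and 0.055 m and y of plate_d_mid in the frame of rack between -0.015 and 0.015 m and z of plate_d_mid in the frame of rack between 0.028 and 0.039 m and angle between plate_d_mid's own z axis and vertical below 0.2 rad)) and value of joint carrier between 0.0002 and 0.0112 m and velocity of joint carrier below 0.003 m/s); the robot touches nothing.
It fails at once if the small bottle is knocked over (angle between bottle_center's own z axis and vertical above 0.6 rad).
It also fails if it takes over 72 s, if anything falls off the work surface, if the arm or the gripper's body presses on something with over 40 N, if the wrist force passes 120 N, or if a joint passes its speed limit or range.

ROBOT

A 6-joint arm with a two-finger parallel gripper is mounted at the origin on the work surface. World frame = base frame: x ahead of the robot, y to its left, z up, the work surface at z = 0. Lengths are in m, angles in rad, forces in N, time in s.
With the tool pointing down it reaches from about 0.25 to 0.775 m from the base axis. Payload 4 kg.
Tool frame: the origin (TCP) lies between the finger pads; the fingertips stand 25 mm ahead of it and the grasp point (between the pads) lies 6 mm ahead of it (robot.tip_reach is the z of the fingertips in the tool frame, in m); z points along the fingers, y is the line along which they close (so a half turn about z gives the same grasp; the last joint's range is limited). The gripper opens to 94 mm and grips with 3 to 60 N. Pads are 16 mm wide; open, the fingers measure 119 mm over their backs; the gripper's body (75 mm by 177 mm) begins 78 mm behind the grasp point.
Start: joints at [-1.355, 0.087, 1.371, -0, 1.684, -0.103], TCP at [0.172, -0.522, 0.231] pointing down, gripper open.
Joint ranges: [-3.1, 3.1], [-0.76, 2.03], [0.27, 2.55], [-1.08, 4.22], [0.17, 2.65], [-2.57, 2.57]. Speed limits (rad/s): [2.79, 2.79, 3.14, 3.14, 3.14, 3.14].

INTERFACE

Orientations are given as [roll, pitch, yaw] about the fixed x, y, z axes, in that order (R = Rz(yaw) Ry(pitch) Rx(roll)).
In Python, from bench import robot gives the robot as it stands. The module is installed in compiled form; this text tells all that it offers.
- The arm moves only by the shell command python3 -m handwheel 'ROWS'. ROWS is JSON, a list of rows, each a list of 3 entries, a list of its own where there are three numbers: the turn, a rotation vector about the world's x, y, z in units of 90 degrees (1.0 is 90 degrees), then the shift along the world's x, y, z in units of 0.05 m (1.0 is 0.05 m), then the closure, from 0 (fully open) to 1 (shut). A call has 1 to 5 rows; each row shifts and turns the commanded pose from where the row before left it; what a row does not reach is not made up. A row lasts 1/10 s, in which the tool goes at most 50 mm and 8.59 degrees, less where a joint would pass 70% of its speed; a pose out of reach is approached as far as the arm can. A call with a number of a shift or a turn outside -1 to 1 is refused whole. A call with a gripper value outside its range is refused whole. The fingers move at their own pace and stop on an object; the grip force is fixed at half the most. Time passes only in rows, so rows that do not move let the fingers close. It gives the time, the measured TCP pose, the force, the opening and the grip force at its end, in the units of the state.
- robot.get_obs(): the state, without advancing time (a new reading comes with each control period).
- robot.snapshot(name): name is "scene" or "side" or "wrist"; returns (picture, depth): 420x560x3 uint8, red, green, blue; 420x560 float32, m along the optical axis (not along the pixel's ray), 0 where there is no reading.
- robot.calibration(name): a dict with "mtx" (3x3 intrinsics, pixels), "D" ([k1, k2, p1, p2, k3] as OpenCV has them; the pictures are not rectified), "extrinsics" (4x4, takes a point from camera to world coordinates); the wrist camera has in their place "hand_eye" (4x4, takes a point from camera to tool coordinates, whose origin is the TCP and whose axes are the flange's). Camera axes: x right, y down, z forward; pixel columns grow to the right and rows downward; lengths in m; the calibration is good to about 2 mm. A picture is of the moment at which its call begins: read the wrist's pose just before it. calibration takes no time and is no camera call.
- robot.close_job(): hands the job in; it is judged then, once.
Trained networks look in the newest picture that a camera, given by its name, has taken for a name from the list of things; names that differ only in an ending like _2 or _b are one class to them, and where a whole thing is asked for, a point or a joint stands for the part that bears it (a point fixed in the world has none). Each returns a list of dicts, best first, with "p" (0 to 1); they miss things now and then, are a little off and sometimes report something else, mostly with a low value. They report only what shows in the picture. A call takes as long as a camera call. They do not tell look-alikes from the thing itself.
- robot.boxes_of(query, camera): "bbox" ([left, top, right, bottom] in pixels, round what is visible of it).
The state is a dict: "time": time; "joint_positions": joint angles; "qvel": joint speeds; "joint_torque": joint torques, N m; "tool_pos": TCP position; "ee_rot": TCP orientation; "wrist_force": force on the tool from outside, world axes, zero at the start; "wrist_torque": the same for the moment, N m; "width": finger opening in m; "finger_force": force on a finger pad.
Only numpy, scipy, OpenCV 4.12 (cv2) and the standard library are available. Lean on these libraries where they do the work, as an engineer would, in place of code of your own. Each camera call takes 0.05 s, during which the arm holds its last target. There are 200 camera calls.

## Working session

There is one attempt and no reset: what is moved stays moved. The work goes in short steps, Python scripts to look and compute and a shell command to move; the robot and the scene stay as the last step left them, time stands still between calls to the robot, and variables do not carry over. Pictures are saved under pics/ and viewed, at most 10 in all, crops included, and the job is handed in when it is done.

```bash
mkdir -p pics; cat > h.py <<'E'
import numpy as np,cv2
from bench import robot
from scipy.spatial.transform import Rotation as R
def cam(name):
    c=robot.calibration(name); K=np.array(c["mtx"]);D=np.array(c["D"])
    if name=="wrist":
        o=robot.get_obs(); T=np.eye(4);T[:3,:3]=R.from_euler('xyz',o["ee_rot"]).as_matrix();T[:3,3]=o["tool_pos"]
        E=T@np.array(c["hand_eye"])
    else: E=np.array(c["extrinsics"])
    return K,D,E
def shot(name,save=True):
    C=cam(name);p,d=robot.snapshot(name)
    if save: cv2.imwrite(f"pics/{save if isinstance(save,str) else name}.png",p[:,:,::-1])
    return p,d,C
def cloud(d,C):
    K,D,E=C;h,w=d.shape
    uv=np.stack(np.meshgrid(np.arange(w),np.arange(h)),-1).reshape(-1,1,2).astype(np.float32)
    n=cv2.undistortPoints(uv,K,D).reshape(h,w,2)
    P=np.dstack([n*d[...,None],d])
    return P@E[:3,:3].T+E[:3,3]
E
python3 - <<'E'
from h import *
a,d,C=shot("scene",False);b,e,F=shot("side",False)
np.savez("v0.npz",a=a,d=d,b=b,e=e,sc=C[2],si=F[2])
cv2.imwrite("pics/v0.png",cv2.resize(np.vstack([a,b]),(800,1200))[:, :, ::-1][:1200]) if 0 else None
cv2.imwrite("pics/s.png",a[:,:,::-1]);cv2.imwrite("pics/d.png",b[:,:,::-1])
for c in("scene","side"):
  for q in("stand","rack","bottle_center","plate_a_mid","carrier","slot"):
    print(c,q,[(np.round(x["bbox"]).astype(int).tolist(),round(x["p"],2)) for x in robot.boxes_of(q,c)][:7])
print(robot.get_obs(),robot.tip_reach)
E
```

```text
scene stand [([375, 181, 462, 250], 0.77)]
scene rack [([241, 278, 283, 300], 0.74)]
scene bottle_center [([334, 212, 354, 243], 0.71)]
scene plate_a_mid [([234, 240, 282, 264], 0.65)]
scene carrier []
scene slot [([388, 184, 447, 236], 0.58)]
side stand [([138, 285, 226, 383], 0.84)]
side rack [([209, 175, 273, 206], 0.9)]
side bottle_center [([219, 236, 233, 267], 0.7)]
side plate_a_mid [([230, 161, 259, 198], 0.84)]
side carrier [([165, 286, 189, 367], 0.81)]
side slot [([154, 284, 205, 372], 0.66)]
{'time': 0.7, 'joint_positions': array([-1.35511559e+00,  8.71912471e-02,  1.37066824e+00, -1.62975192e-05,
        1.68361032e+00, -1.03088577e-01]), 'qvel': array([-3.56752885e-04,  3.43481844e-04, -7.89431925e-04, -1.20346461e-03,
        3.60837247e-04,  9.79578030e-05]), 'joint_torque': array([ 1.23621427e-03, -3.39910698e+01, -3.02519703e+01,  7.19215209e-02,
        2.37334985e-02,  6.62703812e-06]), 'tool_pos': array([ 0.17237051, -0.52231599,  0.2305268 ]), 'ee_rot': array([3.14147213e+00, 2.87492415e-05, 3.18767480e-01]), 'wrist_force': array([ 0.71176625, -0.10727779, -0.04803018]), 'wrist_torque': array([ 0.04849392,  0.01394279, -0.03274542]), 'finger_force': 0.0, 'width': 0.09388803433447762} 0.025
```

View pics/s.png

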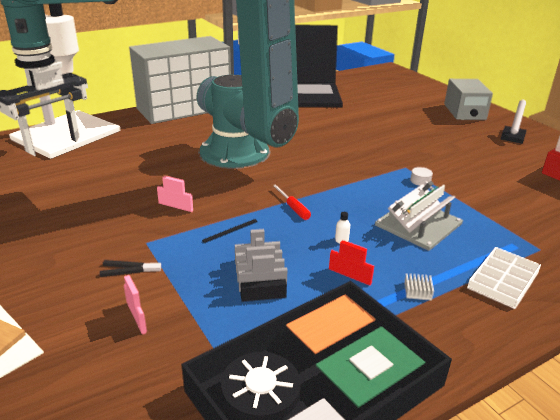

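View pics/d.png

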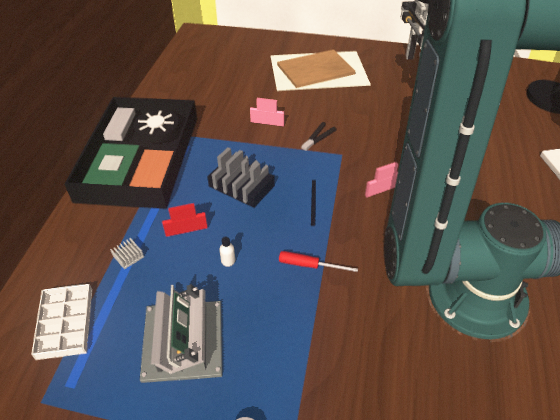

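The scene view shows the rack with four grey plates at (260,265), the bottle at (343,230) and the stand at (418,210). The red look-alike is at (350,262), with pink ones at (175,193) and (135,303). In the side view the rack is at (241,180), the bottle at (227,250) and the stand at (182,335), with the red plate at (185,220) and pink ones at (267,112) and (380,180). Only the four grey plates in the black rack fit the description.

```bash
python3 - <<'E'
from h import *
z=np.load("v0.npz")
for n,d,b in(("scene",z["d"],z["a"]),("side",z["e"],z["b"])):
    C=cam(n);P=cloud(d,C)
    np.save(n+"_P.npy",P)
    for q,bb in ({"scene":dict(stand=(375,181,462,250),rack=(234,228,290,302),bottle=(334,210,354,245),red=(328,240,376,285)),"side":dict(stand=(138,285,226,383),rack=(205,145,277,208),bottle=(218,235,236,267),red=(160,203,210,238))}[n]).items():
        m=np.zeros(d.shape,bool);m[bb[1]:bb[3],bb[0]:bb[2]]=1;m&=(d>0)&(P[...,2]>0.012)
        X=P[m];print(n,q,len(X),np.round(np.percentile(X,[1,50,99],axis=0),4).tolist())
# orthographic top view merging both: height map over rack & stand
P=np.vstack([np.load(f"{n}_P.npy").reshape(-1,3) for n in("scene","side")]);c=np.vstack([z["a"].reshape(-1,3),z["b"].reshape(-1,3)])
print(cam("scene")[2][:3,3],cam("side")[2][:3,3])
E
```

```text
scene stand 2071 [[0.5176, 0.1338, 0.0122], [0.5827, 0.1924, 0.0552], [0.6358, 0.2957, 0.0854]]
scene rack 2675 [[0.5102, -0.2843, 0.0134], [0.6019, -0.2357, 0.0506], [0.6434, -0.1678, 0.0897]]
scene bottle 345 [[0.5301, -0.0683, 0.0132], [0.5463, 0.004, 0.0451], [0.6455, 0.0213, 0.0812]]
scene red 1112 [[0.6138, -0.1186, 0.0125], [0.6583, -0.0556, 0.0444], [0.7294, -0.0303, 0.0813]]
side stand 5409 [[0.4916, 0.1332, 0.0121], [0.5629, 0.2287, 0.0587], [0.6518, 0.299, 0.0874]]
side rack 2210 [[0.488, -0.2678, 0.0134], [0.5595, -0.2052, 0.0467], [0.638, -0.1598, 0.091]]
side bottle 321 [[0.5208, 0.0013, 0.0138], [0.5329, 0.0167, 0.0477], [0.5499, 0.0255, 0.0768]]
side red 876 [[0.6095, -0.1131, 0.0126], [0.6521, -0.0527, 0.0444], [0.7287, -0.0305, 0.0839]]
[ 1.33211828 -0.64641697  0.71812978] [0.29758554 0.6350134  0.86904467]
```

```bash

python3 -m handwheel '[[[0,0,0],[0.5,0.4,0.2],0],[[0,0,0],[0.5,0.4,0.2],0],[[0,0,0],[0.5,0.4,0.2],0],[[0,0,0],[0.5,0.4,0.2],0],[[0,0,0],[0.5,0.4,0.2],0]]'
python3 -m handwheel '[[[0,0,0],[0.5,0.4,0.2],0],[[0,0,0],[0.5,0.4,0.2],0],[[0,0,0],[0.5,0.4,0.2],0],[[0,0,0],[0.5,0.4,0.2],0],[[0,0,0],[0.5,0.4,0.2],0]]'
python3 -m handwheel '[[[0,0,0],[0.5,0.4,0],0],[[0,0,0],[0.5,0.4,0],0],[[0,0,0],[0.5,0.4,0],0],[[0,0,0],[0,0,0],0],[[0,0,0],[0,0,0],0]]'
python3 - <<'E'
from h import *
print(np.round(robot.calibration("wrist")["hand_eye"],3).tolist())
a,d,C=shot("wrist","w1");P=cloud(d,C);np.savez("w1.npz",a=a,d=d,P=P)
for q in("rack","plate_a_mid"): print(q,[(np.round(x["bbox"]).astype(int).tolist(),round(x["p"],2)) for x in robot.boxes_of(q,"wrist")])
m=(d>0)&(P[...,2]>0.082)&(P[...,2]<.12)&(abs(P[...,0]-.565)<.12)&(abs(P[...,1]+.215)<.12)
n,l,s,c=cv2.connectedComponentsWithStats(m.astype(np.uint8))
for i in range(1,n):
  if s[i,4]<60: continue
  X=P[l==i];r=cv2.minAreaRect((X[:,:2]*1000).astype(np.float32))
  print(s[i].tolist(),np.round(c[i]),"xyz",np.round(X.mean(0),4),"rect",np.round(r[0],1),np.round(r[1],1),round(r[2],1))
E
```

```text
time: 1.2
tool_pos: [0.2982, -0.4214, 0.2811]
ee_rot: [3.141, -0.0, 0.319]
wrist_force: [0.5, -0.2, 1.0]
width: 0.0941
finger_force: 0.0
time: 1.7
tool_pos: [0.4233, -0.3213, 0.3311]
ee_rot: [3.141, -0.0, 0.319]
wrist_force: [-0.5, 0.9, 0.2]
width: 0.0941
finger_force: 0.0
time: 2.2
tool_pos: [0.4975, -0.2621, 0.3303]
ee_rot: [3.142, 0.001, 0.32]
wrist_force: [0.3, 0.2, 0.2]
width: 0.0941
finger_force: 0.0
[[0.001, -0.96, -0.28, 0.082], [1.0, 0.001, -0.0, -0.001], [0.0, -0.28, 0.96, -0.154], [0.0, 0.0, 0.0, 1.0]]
rack [([202, 41, 324, 176], 0.71)]
plate_a_mid [([224, 90, 287, 151], 0.71)]
[272, 60, 36, 35, 413] [289.  77.] xyz [ 0.6058 -0.2375  0.0893] rect [ 605.9 -237.7] [41.7 10.1] 68.6
[250, 79, 45, 43, 508] [272. 100.] xyz [ 0.5776 -0.2272  0.0896] rect [ 577.5 -227.5] [56.5 10.6] 66.6
[248, 115, 15, 16, 124] [255. 122.] xyz [ 0.5496 -0.2164  0.0896] rect [ 549.3 -216.4] [13.8 10. ] 69.2
[226, 132, 25, 23, 250] [238. 143.] xyz [ 0.5221 -0.2049  0.0894] rect [ 521.7 -204.8] [27.8 10.2] 69.0
```

View pics/w1.png

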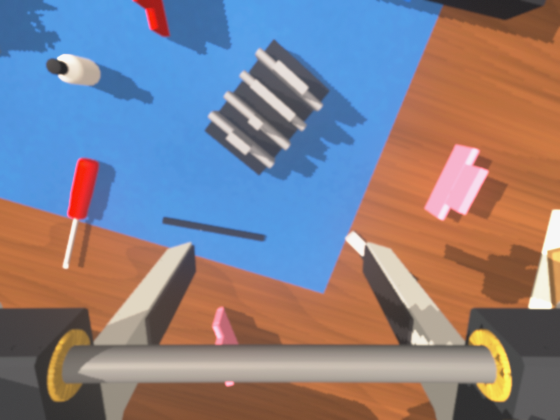

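Wrist view: the four grey plates stand in the rack, with tab-top centres at pixels (289,77) c, (272,100) d, (255,122) a and (238,143) b. Tab widths are 42/56/14/28 mm. The pink and red look-alikes stand apart from the rack. Next, a look at the stand.

```bash

python3 -m handwheel '[[[0,0,0],[0.15,0.8,0],0],[[0,0,0],[0.15,0.8,0],0],[[0,0,0],[0.15,0.8,0],0],[[0,0,0],[0.15,0.8,0],0],[[0,0,0],[0.15,0.8,0],0]]'|grep tool_pos
python3 -m handwheel '[[[0,0,0],[0.15,0.8,0],0],[[0,0,0],[0.15,0.8,0],0],[[0,0,0],[0.15,0.8,0],0],[[0,0,0],[0.15,0.8,0],0],[[0,0,0],[0.15,0.8,0],0]]'|grep tool_pos
python3 -m handwheel '[[[0,0,0],[0.15,0.8,0],0],[[0,0,0],[0.15,0.4,0],0],[[0,0,0],[0,0,0],0],[[0,0,0],[0,0,0],0]]'
python3 - <<'E'
from h import *
a,d,C=shot("wrist","w2");P=cloud(d,C);np.savez("w2.npz",a=a,d=d,P=P)
for q in("stand","slot","carrier"): print(q,[(np.round(x["bbox"]).astype(int).tolist(),round(x["p"],2)) for x in robot.boxes_of(q,"wrist")])
m=(d>0)&(P[...,2]>0.005)&(abs(P[...,0]-.57)<.11)&(abs(P[...,1]-.215)<.11)
m2=m&(P[...,2]<.015);X=P[m2];r=cv2.minAreaRect((X[:,:2]*1000).astype(np.float32));print("base",r,len(X))
m3=m&(P[...,2]>.035);ys,xs=np.where(m3);print(xs.min(),xs.max(),ys.min(),ys.max())
b=[max(xs.min()-25,0),max(ys.min()-25,0),xs.max()+25,ys.max()+25]
cv2.imwrite("pics/w2c.png",cv2.resize(a[b[1]:b[3],b[0]:b[2],::-1],None,fx=3,fy=3,interpolation=2)[:600,:800]);print(b)
E
```

```text
tool_pos: [0.5344, -0.062, 0.3309]
tool_pos: [0.5724, 0.1379, 0.331]
time: 3.75
tool_pos: [0.5874, 0.1966, 0.3304]
ee_rot: [3.141, 0.001, 0.318]
wrist_force: [0.0, -0.7, -0.1]
width: 0.0938
finger_force: 0.0
stand [([196, 118, 324, 226], 0.61)]
slot [([199, 145, 323, 221], 0.75)]
carrier [([196, 169, 323, 197], 0.55)]
base ((571.92138671875, 215.61416625976562), (150.33419799804688, 159.40013122558594), 15.90773868560791) 4066
0 559 144 419
[0, np.int64(119), np.int64(584), np.int64(444)]
```

View pics/w2c.png

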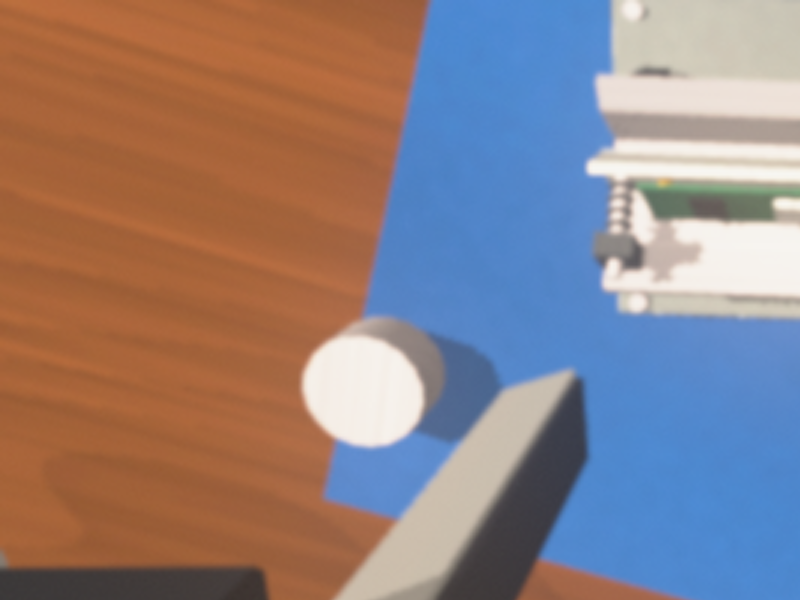

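The crop missed the centre. In it, the back wall is above the carrier, which puts the wall on the far (+x) side from the robot. I'll check that with height profiles in the stand frame.

```bash
python3 - <<'E'
from h import *
z=np.load("w2.npz");a=z["a"]
cv2.imwrite("pics/w2d.png",cv2.resize(a[100:240,180:340,::-1],None,fx=4.2,fy=4.2,interpolation=2))
t=np.radians(195.91);ex=np.array([np.cos(t),np.sin(t)]);ey=np.array([-ex[1],ex[0]]);c=np.array([.5719,.2156])
for n,P in(("wrist",z["P"]),("scene",np.load("scene_P.npy")),("side",np.load("side_P.npy"))):
    Q=P.reshape(-1,3);u=(Q[:,:2]-c)@ex*1000;v=(Q[:,:2]-c)@ey*1000;h=Q[:,2]*1000
    if n=="wrist": print("angle-check")
    k=(abs(v)<60)&(h>3)&(abs(u)<85)&(h<110)
    print(n)
    for s in range(-85,85,5):
        q=k&(u>=s)&(u<s+5)
        if q.sum()>5: print(s,q.sum(),np.round(np.percentile(h[q],[2,25,50,75,98])).astype(int).tolist(),end="; ")
    print()
    for lo,hi in((5,20),(20,90)):
        q=(h>lo)&(h<hi)&(abs(u)<90)&(abs(v)<95); print("v-range",lo,np.percentile(v[q],[.5,99.5]),"u",np.percentile(u[q],[.5,99.5]))
E
```

```text
angle-check
wrist
-80 10 [4, 7, 8, 10, 11]; -75 359 [6, 11, 12, 12, 14]; -70 355 [10, 11, 12, 12, 13]; -65 347 [10, 11, 12, 12, 14]; -60 346 [10, 11, 12, 12, 14]; -55 341 [10, 11, 12, 12, 13]; -50 341 [10, 11, 12, 12, 13]; -45 706 [10, 12, 41, 66, 68]; -40 522 [10, 62, 65, 66, 67]; -35 381 [61, 62, 63, 64, 65]; -30 308 [54, 56, 59, 61, 62]; -25 273 [45, 48, 50, 52, 54]; -20 259 [37, 39, 42, 43, 46]; -15 951 [31, 35, 69, 83, 86]; -10 305 [32, 34, 84, 85, 87]; -5 440 [54, 57, 84, 87, 88]; 0 413 [49, 53, 77, 80, 83]; 5 206 [65, 67, 70, 73, 78]; 10 201 [47, 59, 62, 64, 70]; 15 242 [48, 50, 51, 54, 79]; 20 424 [49, 51, 52, 53, 80]; 25 425 [52, 54, 55, 56, 74]; 30 420 [55, 57, 58, 58, 65]; 35 420 [58, 60, 60, 61, 63]; 40 409 [61, 62, 63, 64, 66]; 45 126 [57, 60, 62, 63, 65]; 60 47 [11, 12, 12, 13, 14]; 65 268 [10, 11, 12, 12, 13]; 70 234 [10, 11, 12, 12, 13]; 
v-range 5 [-79.08569342  78.80267683] u [-74.90078333  74.25208267]
v-range 20 [-74.18527538  73.86554785] u [-43.44308537  47.85082966]
scene
-80 57 [3, 5, 8, 10, 12]; -75 67 [6, 9, 10, 11, 12]; -70 63 [7, 9, 10, 11, 13]; -65 61 [7,
[... 1196 characters left out ...]
5]; -15 114 [72, 84, 85, 86, 88]; -10 152 [61, 73, 82, 86, 89]; -5 218 [55, 81, 84, 86, 90]; 0 193 [52, 75, 77, 80, 83]; 5 191 [61, 66, 69, 72, 78]; 10 189 [51, 58, 61, 64, 71]; 15 156 [17, 50, 51, 54, 77]; 20 125 [12, 51, 52, 54, 81]; 25 140 [51, 55, 55, 57, 78]; 30 134 [55, 57, 58, 59, 69]; 35 149 [57, 60, 61, 62, 64]; 40 149 [31, 63, 64, 65, 67]; 45 341 [10, 12, 21, 60, 66]; 50 118 [9, 11, 12, 13, 15]; 55 167 [9, 11, 12, 13, 15]; 60 133 [9, 11, 12, 13, 14]; 65 146 [9, 11, 12, 13, 15]; 70 137 [4, 11, 12, 13, 15]; 75 18 [3, 3, 4, 4, 5]; 80 18 [3, 3, 4, 4, 5]; 
v-range 5 [-79.4233095  79.2449038] u [-75.56493947  74.18682766]
v-range 20 [-74.420454   75.7597337] u [-43.63782662  48.05010401]
```

View pics/w2d.png

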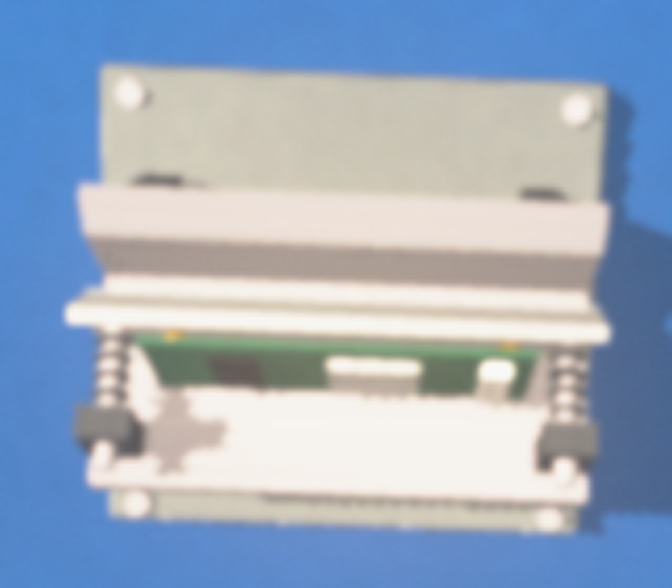

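The wall is on the +x side. In the stand frame the wall plane and floor fit the description: lean 30°, slot floor foot at u≈-12 mm, h≈32 mm, top at 46 mm. The carrier and green board face the robot. Next I refine the slot fit and move above plate a.

```bash

python3 -m handwheel '[[[0,0,-0.044],[-0.076,-0.826,0],0],[[0,0,-0.044],[-0.076,-0.826,0],0],[[0,0,-0.044],[-0.076,-0.826,0],0],[[0,0,-0.044],[-0.076,-0.826,0],0],[[0,0,-0.044],[-0.076,-0.826,0],0]]' | grep -E "tool|rot"
python3 -m handwheel '[[[0,0,-0.044],[-0.076,-0.826,0],0],[[0,0,-0.044],[-0.076,-0.826,0],0],[[0,0,-0.044],[-0.076,-0.826,0],0],[[0,0,-0.044],[-0.076,-0.826,0],0],[[0,0,-0.044],[-0.076,-0.826,0],0]]' | grep -E "tool|rot"
python3 -m handwheel '[[[0,0,0],[0,0,-0.9],0],[[0,0,0],[0,0,-0.9],0],[[0,0,0],[0,0,-0.9],0],[[0,0,0],[0,0,-0.9],0],[[0,0,0],[0,0,0],0]]'
python3 - <<'E'
from h import *
z=np.load("w2.npz");P=z["P"].reshape(-1,3)
t=np.radians(195.91);ex=np.array([np.cos(t),np.sin(t)]);ey=np.array([-ex[1],ex[0]]);c=np.array([.5719,.2156])
u=(P[:,:2]-c)@ex*1000;v=(P[:,:2]-c)@ey*1000;h=P[:,2]*1000
s3=np.sqrt(3)/2;x=u*s3+h*.5;w=-u*.5+h*s3
k=(abs(v)<65)&(w>45)&(w<65)&(x>0)&(x<12)
print("wall x",np.median(x[k]),np.std(x[k]),"dx/dz",np.polyfit(w[k],x[k],1)[0],"dx/dv",np.polyfit(v[k],x[k],1)[0],k.sum())
k=(abs(v)<65)&(w>25)&(w<42)&(x>6)&(x<30);print("floor z",np.median(w[k]),np.percentile(x[k],[2,98]),k.sum())
k=(abs(v)<65)&(w>77)&(w<84)&(x>15)&(x<45);print("carrier top x",np.percentile(x[k],[1,5,25,50,75,98]),np.median(w[k]))
k=(abs(v)<65)&(x>12)&(x<45)&(w>36)&(w<76)
for a in range(36,80,6):
  q=k&(w>=a)&(w<a+6)
  if q.sum()>5:print(a,q.sum(),np.round(np.percentile(x[q],[2,10,50]),1),end=";")
# second view of the tabs
for n in("scene","side"):
  Q=np.load(n+"_P.npy").reshape(-1,3);k=(Q[:,2]>.084)&(Q[:,2]<.1)&(np.hypot(Q[:,0]-.5496,Q[:,1]+.2164)<.014);print(n,k.sum(),np.round(Q[k].mean(0),4) if k.sum() else "")
print(robot.get_obs()["joint_positions"])
E
```

```text
tool_pos: [0.5675, -0.0113, 0.3311]
ee_rot: [3.141, -0.001, -0.031]
tool_pos: [0.5482, -0.2178, 0.3311]
ee_rot: [3.141, -0.001, -0.377]
time: 5.45
tool_pos: [0.5437, -0.2137, 0.1419]
ee_rot: [-3.14, 0.017, -0.374]
wrist_force: [-0.1, -0.2, -1.1]
width: 0.094
finger_force: 0.0
wall x 5.404987174452405 0.325436881819175 dx/dz -0.001994569506251972 dx/dv -0.0034537874194266118 611
floor z 33.79890134089743 [ 6.07651935 28.54727438] 327
carrier top x [30.26329597 30.84410177 32.32245993 33.68354567 38.46652619 40.82837661] 78.25612896147115
36 99 [26.3 26.4 40.5];42 265 [26.2 26.4 27.2];48 308 [26.3 26.6 40.3];54 195 [18.6 18.8 40.3];60 261 [20.3 20.9 40.4];66 356 [23.8 24.6 40.6];72 183 [27.2 27.6 40.1];scene 34 [ 0.5527 -0.216   0.0875]
side 27 [ 0.5496 -0.2158  0.0879]
[-4.71360208e-01  2.07901265e-01  1.41066658e+00 -2.60711688e-04
  1.54029094e+00  1.47346772e+00]
```

Slot fit: wall x=5.4, floor z=33.8, and the carrier face is about 13 mm from the wall, so two plates are expected. The tab of plate a agrees in three views to within 3 mm.

```bash

python3 -m handwheel '[[[0,0,0],[0,0,0],0],[[0,0,0],[0,0,0],0]]' | grep -E "time|tool|rot|force"
```

```text
time: 5.65
tool_pos: [0.5511, -0.2166, 0.1547]
ee_rot: [3.141, -0.007, -0.373]
wrist_force: [-0.1, -1.4, 0.4]
finger_force: 0.0
```

```bash

python3 -m handwheel '[[[0,0,0],[0,0,-0.3],0],[[0,0,0],[0,0,-0.3],0],[[0,0,0],[0,0,-0.3],0],[[0,0,0],[0,0,-0.2],0],[[0,0,0],[0,0,0],0]]' | grep -E "time|tool|rot|force"
python3 -m handwheel '[[[0,0,0],[0,0,0],0],[[0,0,0],[0,0,0],0],[[0,0,0],[0,0,0],0]]' | grep -E "time|tool|rot|force"
```

```text
time: 6.15
tool_pos: [0.5478, -0.2145, 0.0924]
ee_rot: [-3.141, 0.005, -0.372]
wrist_force: [-0.4, 1.2, 0.1]
finger_force: 0.0
time: 6.45
tool_pos: [0.5499, -0.2155, 0.0964]
ee_rot: [3.141, -0.002, -0.372]
wrist_force: [-1.0, -0.8, -0.6]
finger_force: 0.0
```

```bash

python3 -m handwheel '[[[0,0,0],[0,-0.02,-0.08],0],[[0,0,0],[0,0,-0.08],0],[[0,0,0],[0,0,0],0],[[0,0,0],[0,0,0],1],[[0,0,0],[0,0,0],1]]' | grep -E "time|tool|rot|force"
python3 -m handwheel '[[[0,0,0],[0,0,0],1],[[0,0,0],[0,0,0],1],[[0,0,0],[0,0,0],1],[[0,0,0],[0,0,0],1],[[0,0,0],[0,0,0],1]]'

```

```text
time: 6.95
tool_pos: [0.5494, -0.2163, 0.0875]
ee_rot: [3.142, -0.0, -0.372]
wrist_force: [0.6, -0.1, 0.7]
finger_force: 0.0
time: 7.45
tool_pos: [0.5494, -0.2163, 0.0875]
ee_rot: [3.142, -0.0, -0.372]
wrist_force: [0.6, -0.7, -0.7]
width: 0.0415
finger_force: 0.0
```

```bash

python3 -m handwheel '[[[0,0,0],[0,0,0],1],[[0,0,0],[0,0,0],1],[[0,0,0],[0,0,0],1],[[0,0,0],[0,0,0],1],[[0,0,0],[0,0,0],1]]' | grep -E "width|finger"
python3 -m handwheel '[[[0,0,0],[0,0,0.3],1],[[0,0,0],[0,0,0.7],1],[[0,0,0],[0,0,0.8],1],[[0,0,0],[0,0,0.8],1],[[0,0,0],[0,0,0.6],1]]'
```

```text
width: 0.0138
finger_force: 30.0
time: 8.45
tool_pos: [0.5496, -0.2164, 0.252]
ee_rot: [3.141, -0.004, -0.372]
wrist_force: [1.2, -0.1, -1.8]
width: 0.0138
finger_force: 30.0
```

```bash

python3 -m handwheel '[[[0,0,0.034],[0.1,0.4,0],1],[[0,0,0.034],[0.16,0.75,0],1],[[0,0,0.034],[0.16,0.75,0],1],[[0,0,0.034],[0.16,0.75,0],1],[[0,0,0.034],[0.16,0.75,0],1]]' | grep -E "tool|rot"
python3 -m handwheel '[[[0,0,0.034],[0.16,0.75,0],1],[[0,0,0.034],[0.16,0.75,0],1],[[0,0,0.034],[0.16,0.75,0],1],[[0,0,0.034],[0.16,0.75,0],1],[[0,0,0.034],[0.16,0.75,0],1]]' | grep -E "tool|rot"
python3 -m handwheel '[[[0,0,0.034],[0.16,0.75,0],1],[[0,0,0.034],[0.16,0.75,0],1],[[-0.019,0.067,0],[0.1,0.4,0],1],[[-0.019,0.067,0],[0,0,0],1],[[-0.019,0.067,0],[0,0,0],1]]' | grep -E "tool|rot"
python3 -m handwheel '[[[-0.019,0.067,0],[0,0,0],1],[[-0.019,0.067,0],[0,0,0],1],[[0,0,0],[0,0,0],1],[[0,0,0],[0,0,0],1]]'
cat > err.py <<'E'
from h import *
import sys
# slot frame errors of the tool; argument: wanted slot x,z (mm) of TCP, optional y
t=np.radians(195.91);ex=np.array([np.cos(t),np.sin(t),0]);ey=np.array([-ex[1],ex[0],0]);ez=np.array([0,0,1.])
xs=ex*np.cos(np.pi/6)+ez*.5;zs=-ex*.5+ez*np.cos(np.pi/6)
o=np.array([.5719,.2156,0])+ex*-.01222+ez*.03197
s=robot.get_obs();p=s["tool_pos"]-o
print("slot xyz mm",np.round([p@xs*1e3,p@ey*1e3,p@zs*1e3],1))
Rt=np.stack([np.cross(-ey,-zs),-ey,-zs],1);Rc=R.from_euler('xyz',s["ee_rot"])
print("turn left (units)",np.round((R.from_matrix(Rt)*Rc.inv()).as_rotvec()/(np.pi/2),4))
w=[float(v) for v in sys.argv[1:]]
T=o+xs*w[0]/1e3+zs*w[1]/1e3
print("shift left (units)",np.round((T-s["tool_pos"])/.05,3)," zs in units per 10mm",np.round(zs*.2,4),"xs per mm",np.round(xs*.02,4),"ey per mm",np.round(ey*.02,4))
f=s["wrist_force"];print("force slot",np.round([f@xs,f@ey,f@zs],1),"q",np.round(s["joint_positions"],2),"t",s["time"],s["width"])
E
python3 err.py 5.5 140
```

```text
tool_pos: [0.5863, -0.0449, 0.2488]
ee_rot: [3.141, -0.001, -0.103]
tool_pos: [0.6263, 0.1428, 0.2488]
ee_rot: [3.141, -0.001, 0.164]
tool_pos: [0.6468, 0.2374, 0.2495]
ee_rot: [3.139, 0.33, 0.27]
time: 10.35
tool_pos: [0.6463, 0.2357, 0.2438]
ee_rot: [3.137, 0.55, 0.267]
wrist_force: [-0.3, -0.3, 0.8]
width: 0.0139
finger_force: 30.0
slot xyz mm [ 49.8   1.  215.9]
turn left (units) [-0.9812 -0.279  -1.7136]
shift left (units) [ 0.002  0.022 -1.757]  zs in units per 10mm [0.0962 0.0274 0.1732] xs per mm [-0.0167 -0.0047  0.01  ] ey per mm [ 0.0055 -0.0192  0.    ]
force slot [0.7 0.2 0.5] q [ 0.27  0.91  0.28 -0.01  2.5   1.57] t 10.35 0.013867113419259619
```

```bash
sed -i 's/np.cross(-ey,-zs),-ey,-zs/np.cross(ey,-zs),ey,-zs/' err.py
python3 -m handwheel '[[[0,0,0],[0,0,-0.3],1],[[0,0,0],[0,0,-0.3],1],[[0,0,0],[0,0,-0.3],1],[[0,0,0],[0,0,-0.3],1],[[0,0,0],[0,0,-0.2],1]]' >/dev/null
python3 -m handwheel '[[[0,0,0],[0,0,0],1],[[0,0,0],[0,0,0],1]]' | grep -E "tool|rot"
python3 err.py 5.5 140
```

```text
tool_pos: [0.6465, 0.2359, 0.1799]
ee_rot: [3.137, 0.541, 0.267]
slot xyz mm [ 17.6   0.9 160.7]
turn left (units) [ 0.0054 -0.0098  0.0051]
shift left (units) [-0.003  0.019 -0.48 ]  zs in units per 10mm [0.0962 0.0274 0.1732] xs per mm [-0.0167 -0.0047  0.01  ] ey per mm [ 0.0055 -0.0192  0.    ]
force slot [-1.9 -0.4  0.3] q [ 0.27  0.87  0.46 -0.01  2.35  1.57] t 11.05 0.013820470693029328
```

```bash

python3 -m handwheel '[[[0.005,-0.01,0.005],[0,0.02,-0.16],1],[[0,0,0],[0,0,-0.16],1],[[0,0,0],[0,0,-0.16],1],[[0,0,0],[0,0,0],1],[[0,0,0],[0,0,0],1]]' | grep -E "tool|rot"
python3 err.py 5 110
python3 - <<'E'
from h import *
a,d,C=shot("side",False);b,_,_=shot("wrist",False)
cv2.imwrite("pics/i1.png",np.hstack([cv2.resize(a[255:385,130:240],(500,590),interpolation=2)[:,:,::-1],cv2.resize(b,(300,225))[:,:,::-1].repeat(1,0) if 0 else cv2.copyMakeBorder(cv2.resize(b,(300,225)),0,365,0,0,0)[:,:,::-1]]))
E
```

```text
tool_pos: [0.6459, 0.2366, 0.1524]
ee_rot: [3.141, 0.53, 0.277]
slot xyz mm [4.200e+00 1.000e-01 1.366e+02]
turn left (units) [ 0.0016 -0.0039  0.0002]
shift left (units) [-0.27  -0.075 -0.453]  zs in units per 10mm [0.0962 0.0274 0.1732] xs per mm [-0.0167 -0.0047  0.01  ] ey per mm [ 0.0055 -0.0192  0.    ]
force slot [ 0.3  0.1 -0.4] q [ 0.27  0.86  0.53 -0.01  2.28  1.56] t 11.55 0.0135725677704398
```

View pics/i1.png

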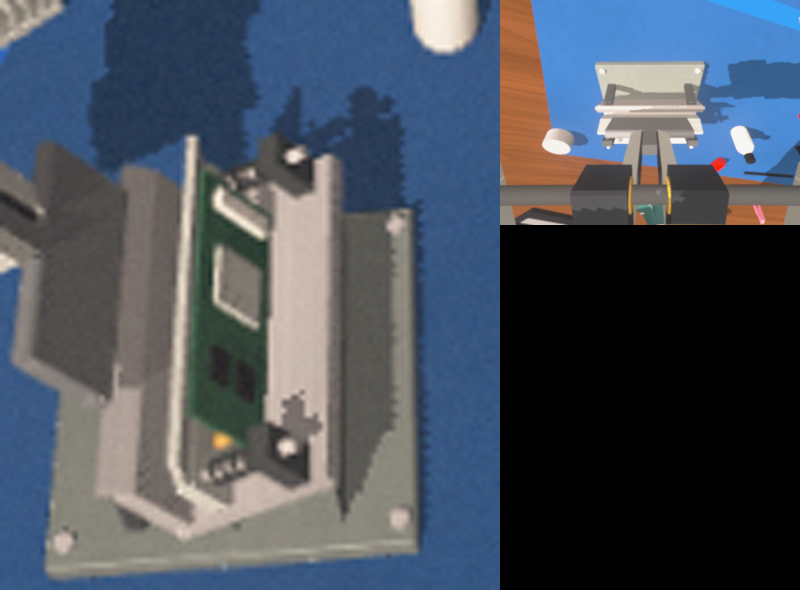

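The side view shows plate a, at about (70,270) in the crop, parallel to the wall and just above the slot mouth. The bottle stands at the upper right. Inserting.

```bash

python3 -m handwheel '[[[0,-0.004,0],[-0.07,-0.02,-0.11],1],[[0,0,0],[-0.07,-0.02,-0.11],1],[[0,0,0],[-0.07,-0.02,-0.11],1],[[0,0,0],[-0.07,-0.02,-0.11],1],[[0,0,0],[0,0,0],1]]' | grep -E "tool|rot|force"
python3 err.py 5 80
python3 -m handwheel '[[[0,0,0],[-0.07,-0.02,-0.125],1],[[0,0,0],[-0.07,-0.02,-0.125],1],[[0,0,0],[-0.07,-0.02,-0.125],1],[[0,0,0],[0,0,0],1],[[0,0,0],[0,0,0],1]]' | grep -E "tool|rot|force"
python3 err.py 5 80
```

```text
tool_pos: [0.6311, 0.2325, 0.1298]
ee_rot: [3.139, 0.525, 0.276]
wrist_force: [-0.0, -0.1, -0.3]
finger_force: 30.0
slot xyz mm [  6.2   0.  109.4]
turn left (units) [ 0.0018 -0.0006  0.0001]
shift left (units) [-0.263 -0.075 -0.522]  zs in units per 10mm [0.0962 0.0274 0.1732] xs per mm [-0.0167 -0.0047  0.01  ] ey per mm [ 0.0055 -0.0192  0.    ]
force slot [-0.1  0.  -0.3] q [ 0.27  0.81  0.66 -0.01  2.2   1.56] t 12.15 0.01365985071357211
tool_pos: [0.6211, 0.2296, 0.1117]
ee_rot: [3.139, 0.524, 0.276]
wrist_force: [-0.7, -0.3, 0.1]
finger_force: 30.0
slot xyz mm [ 6.1  0.  88.5]
turn left (units) [0.0016 0.0001 0.0001]
shift left (units) [-0.063 -0.018 -0.158]  zs in units per 10mm [0.0962 0.0274 0.1732] xs per mm [-0.0167 -0.0047  0.01  ] ey per mm [ 0.0055 -0.0192  0.    ]
force slot [ 0.7  0.1 -0.3] q [ 0.27  0.79  0.73 -0.01  2.15  1.56] t 12.65 0.013283450894769136
```

```bash

python3 -m handwheel '[[[0,0,0],[-0.03,-0.008,-0.055],1],[[0,0,0],[-0.03,-0.008,-0.055],1],[[0,0,0],[-0.02,-0.006,-0.035],1],[[0,0,0],[0,0,0],1]]' | grep -E "tool|rot|force"
python3 err.py 5 80
python3 -m handwheel '[[[0,0,0],[-0.01,-0.003,-0.017],1],[[0,0,0],[-0.01,-0.003,-0.017],1],[[0,0,0],[0,0,0],1]]' | grep -E "tool|rot|force"
python3 err.py 5 80
```

```text
tool_pos: [0.6172, 0.2286, 0.1046]
ee_rot: [3.139, 0.523, 0.276]
wrist_force: [-1.3, -0.3, -0.3]
finger_force: 30.0
slot xyz mm [ 6.1 -0.1 80.3]
turn left (units) [0.0014 0.0005 0.0001]
shift left (units) [ 0.015  0.003 -0.016]  zs in units per 10mm [0.0962 0.0274 0.1732] xs per mm [-0.0167 -0.0047  0.01  ] ey per mm [ 0.0055 -0.0192  0.    ]
force slot [ 1.  -0.1 -1. ] q [ 0.27  0.78  0.76 -0.01  2.13  1.56] t 13.05 0.014012824726811656
tool_pos: [0.6168, 0.2284, 0.1041]
ee_rot: [3.139, 0.521, 0.276]
wrist_force: [1.0, 0.5, 3.0]
finger_force: 30.0
slot xyz mm [ 6.2 -0.  79.8]
turn left (units) [0.001  0.002  0.0001]
shift left (units) [ 0.022  0.006 -0.008]  zs in units per 10mm [0.0962 0.0274 0.1732] xs per mm [-0.0167 -0.0047  0.01  ] ey per mm [ 0.0055 -0.0192  0.    ]
force slot [ 0.6 -0.2  3.1] q [ 0.27  0.78  0.76 -0.01  2.12  1.56] t 13.35 0.013750896728973474
```

```bash

python3 -m handwheel '[[[0,0,0],[-0.015,-0.004,-0.026],1],[[0,0,0],[0,0,0],1]]' | grep -E "tool|rot|force"
python3 err.py 5 80
python3 -m handwheel '[[[0,0,0],[0.02,0.006,0.035],1],[[0,0,0],[0,0,0],0.5],[[0,0,0],[0,0,0],0.5],[[0,0,0],[0,0,0],0.5],[[0,0,0],[0,0,0],0.5]]' | grep -E "tool|width|force"
python3 -m handwheel '[[[0,0,0],[0.1,0.027,0.173],0.5],[[0,0,0],[0.19,0.054,0.346],0.5],[[0,0,0],[0.19,0.054,0.346],0.5],[[0,0,0],[0.19,0.054,0.346],0.5],[[0,0,0],[0,0,0],0.5]]' | grep -E "tool|width|force"
python3 - <<'E'
from h import *
a,d,C=shot("wrist",False);P=cloud(d,C)
b,e,F=shot("side",False)
cv2.imwrite("pics/i2.png",np.hstack([cv2.resize(b[255:385,130:240],(400,473),interpolation=2),cv2.copyMakeBorder(cv2.resize(a,(400,300)),0,173,0,0,0)])[:,:,::-1])
t=np.radians(195.91);ex=np.array([np.cos(t),np.sin(t),0]);ey=np.array([-ex[1],ex[0],0]);ez=np.array([0,0,1.])
xs=ex*np.cos(np.pi/6)+ez*.5;zs=-ex*.5+ez*np.cos(np.pi/6);o=np.array([.5719,.2156,0])+ex*-.01222+ez*.03197
for n,Q in(("w",P),("s",cloud(e,F))):
  Q=Q.reshape(-1,3)-o;x,y,w=[Q@k*1e3 for k in(xs,ey,zs)]
  k=(abs(y)<12)&(w>60)&(w<95)&(abs(x-5)<12)
  if k.sum(): print(n,k.sum(),"tab top z",np.percentile(w[k],97),"x",np.percentile(x[k],[3,97]),"y",np.percentile(y[k],[3,97]))
E
```

```text
tool_pos: [0.6167, 0.2284, 0.1042]
ee_rot: [3.139, 0.518, 0.276]
wrist_force: [1.4, 1.2, 7.1]
finger_force: 30.0
slot xyz mm [ 6.4  0.  79.7]
turn left (units) [0.0006 0.0036 0.0002]
shift left (units) [ 0.025  0.007 -0.009]  zs in units per 10mm [0.0962 0.0274 0.1732] xs per mm [-0.0167 -0.0047  0.01  ] ey per mm [ 0.0055 -0.0192  0.    ]
force slot [ 2.1 -0.7  7. ] q [ 0.27  0.78  0.77 -0.01  2.12  1.56] t 13.55 0.0136880465920065
tool_pos: [0.6167, 0.2284, 0.1031]
wrist_force: [-0.0, 0.3, 0.4]
width: 0.042
finger_force: 0.0
tool_pos: [0.6517, 0.2382, 0.1664]
wrist_force: [0.4, 0.1, -0.1]
width: 0.0469
finger_force: 0.0
w 483 tab top z 83.15054687810452 x [-0.63177328  9.2132736 ] y [-7.45075372  6.14479371]
s 127 tab top z 83.39346516739894 x [ 0.70030977 11.565471  ] y [-7.20832419  7.76850288]
```

View pics/i2.png

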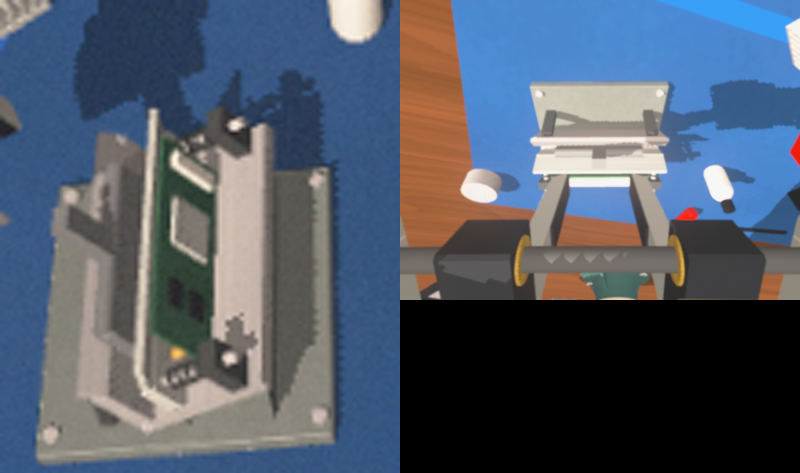

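Plate a is seated: its tab top is at slot z≈83 mm and x≈5 mm, visible in the side crop at (110,165), with the board carrier unmoved. Going for plate b.

```bash

python3 -m handwheel '[[[0,0,0],[0,0,0.4],0.3],[[0.018,-0.064,0],[-0.1,0,0.5],0.3],[[0.018,-0.064,0],[-0.16,-0.1,0.5],0.3],[[0.018,-0.064,0],[-0.16,-0.4,0.3],0.3],[[0.018,-0.064,0],[-0.19,-0.7,0],0.3]]' | grep -E "tool|rot"
python3 -m handwheel '[[[0.018,-0.064,0],[-0.19,-0.7,0],0.3],[[0,0,-0.04],[-0.19,-0.7,0],0.3],[[0,0,-0.041],[-0.19,-0.7,0],0.3],[[0,0,-0.041],[-0.19,-0.7,0],0.3],[[0,0,-0.041],[-0.19,-0.7,0],0.3]]' | grep -E "tool|rot"
python3 -m handwheel '[[[0,0,-0.05],[-0.2,-0.75,0],0.3],[[0,0,-0.05],[-0.2,-0.75,0],0.3],[[0,0,-0.05],[-0.2,-0.75,0],0.3],[[0,0,-0.05],[-0.2,-0.75,0],0.3],[[0,0,-0.05],[-0.2,-0.75,0],0.3]]' | grep -E "tool|rot"
python3 -m handwheel '[[[0,0,0],[0,0,0],0.3],[[0,0,0],[0,0,0],0.3]]'
```

```text
tool_pos: [0.6195, 0.1791, 0.2512]
ee_rot: [3.138, 0.096, 0.279]
tool_pos: [0.5701, 0.0017, 0.2474]
ee_rot: [3.138, 0.003, 0.017]
tool_pos: [0.5204, -0.1854, 0.2473]
ee_rot: [3.138, 0.003, -0.376]
time: 16.35
tool_pos: [0.521, -0.1847, 0.2476]
ee_rot: [3.139, 0.003, -0.374]
wrist_force: [0.1, 0.1, -0.3]
width: 0.0655
finger_force: 0.0
```

```bash

python3 -m handwheel '[[[0.002,-0.002,0],[0.02,-0.2,-0.2],0.3],[[0,0,0],[0,-0.2,-0.4],0.3],[[0,0,0],[0,0,-0.5],0.3],[[0,0,0],[0,0,-0.5],0.3],[[0,0,0],[0,0,-0.5],0.3]]' | grep -E "tool|rot"
python3 -m handwheel '[[[0,0,0],[0,0,-0.4],0.3],[[0,0,0],[0,0,-0.3],0.3],[[0,0,0],[0,0,-0.2],0.3],[[0,0,0],[0,0,0],0.3],[[0,0,0],[0,0,0],0.3]]' | grep -E "tool|rot|force"
```

```text
tool_pos: [0.5231, -0.2035, 0.142]
ee_rot: [-3.141, -0.0, -0.371]
tool_pos: [0.5237, -0.2046, 0.0997]
ee_rot: [-3.141, -0.002, -0.372]
wrist_force: [-0.3, 0.8, 0.3]
finger_force: 0.0
```

```bash

python3 -m handwheel '[[[0,0,0],[-0.025,0,-0.12],0.3],[[0,0,0],[0,0,-0.12],0.3],[[0,0,0],[0,0,0],1],[[0,0,0],[0,0,0],1],[[0,0,0],[0,0,0],1]]' | grep -E "tool|rot"
python3 -m handwheel '[[[0,0,0],[0,0,0],1],[[0,0,0],[0,0,0],1],[[0,0,0],[0,0,0],1],[[0,0,0],[0,0,0],1]]'
```

```text
tool_pos: [0.5221, -0.2047, 0.0874]
ee_rot: [-3.141, -0.002, -0.373]
time: 18.25
tool_pos: [0.5221, -0.2047, 0.0873]
ee_rot: [-3.141, -0.001, -0.373]
wrist_force: [-0.2, -0.3, 0.6]
width: 0.028
finger_force: 30.0
```

```bash

python3 -m handwheel '[[[0,0,0],[0,0,0.3],1],[[0,0,0],[0,0,0.7],1],[[0,0,0],[0,0,0.8],1],[[0,0,0],[0,0,0.8],1],[[0,0,0.02],[0.1,0.3,0.6],1]]' | grep -E "tool|rot|width"
python3 -m handwheel '[[[0,0,0.036],[0.2,0.75,0],1],[[0,0,0.036],[0.2,0.75,0],1],[[0,0,0.036],[0.2,0.75,0],1],[[0,0,0.036],[0.2,0.75,0],1],[[0,0,0.036],[0.2,0.75,0],1]]' | grep -E "tool|rot"
python3 -m handwheel '[[[0,0,0.036],[0.2,0.75,0],1],[[0,0,0.036],[0.2,0.75,0],1],[[0,0,0.036],[0.2,0.75,0],1],[[0,0,0.036],[0.2,0.75,0],1],[[0,0,0.036],[0.2,0.75,0],1]]' | grep -E "tool|rot"
python3 -m handwheel '[[[0,0,0.034],[0.2,0.75,0],1],[[-0.0182,0.0641,0],[0,0.2,0],1],[[-0.0182,0.0641,0],[0,0,0],1],[[-0.0182,0.0641,0],[0,0,-0.2],1],[[-0.0182,0.0641,0],[0,0,-0.3],1]]' | grep -E "tool|rot"
python3 -m handwheel '[[[-0.0182,0.0641,0],[0,0,-0.3],1],[[0,0,0],[0,0,-0.2],1],[[0,0,0],[0,0,0],1],[[0,0,0],[0,0,0],1]]'
python3 err.py 17 140
```

```text
tool_pos: [0.5269, -0.1909, 0.2514]
ee_rot: [3.141, -0.005, -0.343]
width: 0.0276
tool_pos: [0.5769, -0.0006, 0.2484]
ee_rot: [-3.141, -0.002, -0.057]
tool_pos: [0.6269, 0.1869, 0.2483]
ee_rot: [-3.141, -0.002, 0.226]
tool_pos: [0.6372, 0.2334, 0.225]
ee_rot: [-3.141, 0.417, 0.278]
time: 20.65
tool_pos: [0.6366, 0.2328, 0.2]
ee_rot: [-3.141, 0.518, 0.278]
wrist_force: [-0.3, -0.1, -0.1]
width: 0.0275
finger_force: 30.0
slot xyz mm [ 36.7   1.2 172.9]
turn left (units) [-0.0013  0.0032  0.0003]
shift left (units) [ 0.005  0.026 -0.766]  zs in units per 10mm [0.0962 0.0274 0.1732] xs per mm [-0.0167 -0.0047  0.01  ] ey per mm [ 0.0055 -0.0192  0.    ]
force slot [ 0.2  0.  -0.2] q [ 0.27  0.82  0.51 -0.01  2.33  1.56] t 20.65 0.027510335120468247
```

```bash

python3 -m handwheel '[[[-0.001,0.003,0],[0,0.026,-0.2],1],[[0,0,0],[0,0,-0.25],1],[[0,0,0],[0,0,-0.2],1],[[0,0,0],[0,0,-0.1],1],[[0,0,0],[0,0,0],1]]' | grep -E "tool|rot"
python3 -m handwheel '[[[0,0,0],[0,0,0],1]]' | grep force
python3 err.py 17 120
```

```text
tool_pos: [0.6363, 0.2339, 0.1582]
ee_rot: [-3.141, 0.53, 0.277]
wrist_force: [-0.5, 0.3, -0.8]
finger_force: 30.0
slot xyz mm [ 15.9   0.  138.1]
turn left (units) [ 0.0005 -0.0026  0.0004]
shift left (units) [-0.193 -0.055 -0.302]  zs in units per 10mm [0.0962 0.0274 0.1732] xs per mm [-0.0167 -0.0047  0.01  ] ey per mm [ 0.0055 -0.0192  0.    ]
force slot [-0.1 -0.5 -0.9] q [ 0.27  0.83  0.57 -0.    2.27  1.56] t 21.25 0.02762057549792066
```

```bash

python3 -m handwheel '[[[0,-0.002,0],[-0.05,-0.015,-0.075],1],[[0,0,0],[-0.05,-0.014,-0.075],1],[[0,0,0],[-0.05,-0.014,-0.075],1],[[0,0,0],[-0.05,-0.014,-0.075],1],[[0,0,0],[0,0,0],1]]' | grep -E "tool|rot"
python3 err.py 16.5 100
python3 -m handwheel '[[[0,0,0],[-0.048,-0.014,-0.087],1],[[0,0,0],[-0.048,-0.014,-0.087],1],[[0,0,0],[0,0,0],1]]' | grep -E "tool|rot"
python3 err.py 16.5 100
```

```text
tool_pos: [0.6264, 0.2312, 0.144]
ee_rot: [3.141, 0.526, 0.277]
slot xyz mm [ 1.750e+01 -1.000e-01  1.192e+02]
turn left (units) [ 0.0006 -0.0012  0.0003]
shift left (units) [-0.167 -0.049 -0.343]  zs in units per 10mm [0.0962 0.0274 0.1732] xs per mm [-0.0167 -0.0047  0.01  ] ey per mm [ 0.0055 -0.0192  0.    ]
force slot [ 0.5  0.2 -0.9] q [ 0.27  0.8   0.66 -0.    2.21  1.56] t 21.75 0.027521313304175374
tool_pos: [0.6228, 0.2301, 0.1356]
ee_rot: [3.141, 0.521, 0.277]
slot xyz mm [ 16.6  -0.  110. ]
turn left (units) [-0.0002  0.0014  0.0002]
shift left (units) [-0.096 -0.027 -0.175]  zs in units per 10mm [0.0962 0.0274 0.1732] xs per mm [-0.0167 -0.0047  0.01  ] ey per mm [ 0.0055 -0.0192  0.    ]
force slot [-4.4 -0.3 -0.6] q [ 0.27  0.78  0.69 -0.    2.19  1.56] t 22.05 0.02779004568353698
```

```bash

python3 -m handwheel '[[[0,0,0],[-0.048,-0.014,-0.087],1],[[0,0,0],[-0.048,-0.014,-0.087],1],[[0,0,0],[0,0,0],1]]' | grep -E "tool|rot|width"
python3 err.py 16.5 90
python3 -m handwheel '[[[0,0,0],[-0.048,-0.014,-0.087],1],[[0,0,0],[-0.048,-0.014,-0.087],1],[[0,0,0],[0,0,0],1]]' | grep -E "tool|rot|width"
python3 err.py 16.5 80
```

```text
tool_pos: [0.6184, 0.2288, 0.1279]
ee_rot: [3.141, 0.519, 0.277]
width: 0.0275
slot xyz mm [ 16.6   0.  101.1]
turn left (units) [-0.0005  0.0026  0.0003]
shift left (units) [-0.105 -0.029 -0.194]  zs in units per 10mm [0.0962 0.0274 0.1732] xs per mm [-0.0167 -0.0047  0.01  ] ey per mm [ 0.0055 -0.0192  0.    ]
force slot [-4.3 -0.9  3.8] q [ 0.27  0.77  0.73 -0.    2.16  1.56] t 22.35 0.02750190070774486
tool_pos: [0.6123, 0.2271, 0.1174]
ee_rot: [3.141, 0.525, 0.277]
width: 0.0275
slot xyz mm [16.9  0.  88.9]
turn left (units) [ 0.0004 -0.0006  0.0003]
shift left (units) [-0.079 -0.022 -0.158]  zs in units per 10mm [0.0962 0.0274 0.1732] xs per mm [-0.0167 -0.0047  0.01  ] ey per mm [ 0.0055 -0.0192  0.    ]
force slot [-4.7 -0.3 -1.5] q [ 0.27  0.76  0.76 -0.    2.14  1.56] t 22.65 0.027494162514995483
```

```bash

python3 -m handwheel '[[[0,0,0],[-0.045,-0.013,-0.08],1],[[0,0,0],[-0.035,-0.01,-0.06],1],[[0,0,0],[0,0,0],1]]' | grep -E "tool|rot|width"
python3 err.py 16.5 80
python3 -m handwheel '[[[0,0,0],[-0.015,-0.004,-0.026],1],[[0,0,0],[-0.015,-0.004,-0.026],1],[[0,0,0],[0,0,0],1]]' | grep -E "tool|rot|width"
python3 err.py 16.5 80
```

```text
tool_pos: [0.6081, 0.2258, 0.1107]
ee_rot: [3.141, 0.526, 0.277]
width: 0.0281
slot xyz mm [17.4  0.1 80.9]
turn left (units) [ 0.0007 -0.0011  0.0003]
shift left (units) [ 0.005  0.003 -0.024]  zs in units per 10mm [0.0962 0.0274 0.1732] xs per mm [-0.0167 -0.0047  0.01  ] ey per mm [ 0.0055 -0.0192  0.    ]
force slot [-4.8  0.  -1.8] q [ 0.27  0.75  0.79 -0.    2.12  1.56] t 22.95 0.02809556526724149
tool_pos: [0.6074, 0.2256, 0.1097]
ee_rot: [3.141, 0.522, 0.277]
width: 0.0276
slot xyz mm [17.4  0.1 79.6]
turn left (units) [0.0001 0.0008 0.0004]
shift left (units) [ 0.019  0.007 -0.003]  zs in units per 10mm [0.0962 0.0274 0.1732] xs per mm [-0.0167 -0.0047  0.01  ] ey per mm [ 0.0055 -0.0192  0.    ]
force slot [-5.3 -0.4  3.2] q [ 0.27  0.75  0.8  -0.    2.12  1.56] t 23.25 0.027632287669234576
```

```bash

python3 -m handwheel '[[[0,0,0],[-0.02,-0.006,-0.035],1],[[0,0,0],[0,0,0],1]]' | grep -E "tool|rot|width"
python3 err.py 16.5 80
python3 -m handwheel '[[[0,0,0],[0.015,0.004,0.026],1],[[0,0,0],[0,0,0],0.3],[[0,0,0],[0,0,0],0.3],[[0,0,0],[0,0,0],0.3],[[0,0,0],[0,0,0],0.3]]' | grep -E "tool|width|force"
python3 -m handwheel '[[[0,0,0],[0.1,0.027,0.173],0.3],[[0,0,0],[0.19,0.054,0.346],0.3],[[0,0,0],[0.19,0.054,0.346],0.3],[[0,0,0],[0.19,0.054,0.346],0.3],[[0,0,0],[0,0,0],0.3]]' | grep -E "tool|width|force"
python3 - <<'E'
from h import *
a,d,C=shot("wrist",False);P=cloud(d,C)
b,e,F=shot("side",False)
cv2.imwrite("pics/i3.png",np.hstack([cv2.resize(b[255:385,130:240],(400,473),interpolation=2),cv2.copyMakeBorder(cv2.resize(a,(400,300)),0,173,0,0,0)])[:,:,::-1])
t=np.radians(195.91);ex=np.array([np.cos(t),np.sin(t),0]);ey=np.array([-ex[1],ex[0],0]);ez=np.array([0,0,1.])
xs=ex*np.cos(np.pi/6)+ez*.5;zs=-ex*.5+ez*np.cos(np.pi/6);o=np.array([.5719,.2156,0])+ex*-.01222+ez*.03197
for n,Q in(("w0",np.load("w2.npz")["P"]),("w",P),("s0",np.load("side_P.npy")),("s",cloud(e,F))):
  Q=Q.reshape(-1,3)-o;x,y,w=[Q@k*1e3 for k in(xs,ey,zs)]
  for l,k in(("a tab",(abs(y)<6)&(w>60)&(w<95)&(x>-7)&(x<9)),("b tab",(abs(y)<18)&(abs(y)>8)&(w>58)&(w<95)&(x>4)&(x<24)),("carrier top",(abs(y)<70)&(abs(y)>25)&(w>43)&(w<49)&(x>15)&(x<60))):
    if k.sum()>3: print(n,l,k.sum(),"z",np.round(np.percentile(w[k],97),1),"x",np.round(np.percentile(x[k],[3,50,97]),1))
E
```

```text
tool_pos: [0.6072, 0.2256, 0.1098]
ee_rot: [3.141, 0.519, 0.277]
width: 0.0276
slot xyz mm [17.7  0.1 79.6]
turn left (units) [-0.0005  0.0029  0.0003]
shift left (units) [ 0.023  0.008 -0.005]  zs in units per 10mm [0.0962 0.0274 0.1732] xs per mm [-0.0167 -0.0047  0.01  ] ey per mm [ 0.0055 -0.0192  0.    ]
force slot [-3.6 -1.3  6.5] q [ 0.27  0.75  0.8  -0.    2.11  1.56] t 23.45 0.027593130436856267
tool_pos: [0.6062, 0.2253, 0.1082]
wrist_force: [0.8, 0.4, -0.2]
width: 0.0566
finger_force: 0.0
tool_pos: [0.6415, 0.2352, 0.1714]
wrist_force: [-0.6, -0.4, 0.2]
width: 0.0657
finger_force: 0.0
w0 carrier top 382 z 46.2 x [25.  28.2 35.3]
w a tab 370 z 83.1 x [-0.5  1.5  8.7]
w b tab 423 z 83.0 x [ 9.4 11.5 19.5]
w carrier top 1036 z 48.6 x [18.  33.1 41.4]
s0 carrier top 139 z 47.1 x [25.2 28.6 35.9]
s a tab 27 z 84.3 x [-0.8  3.2  8.5]
s b tab 126 z 83.5 x [ 9.7 18.  21. ]
s carrier top 208 z 48.8 x [16.1 33.8 41.8]
```

View pics/i3.png

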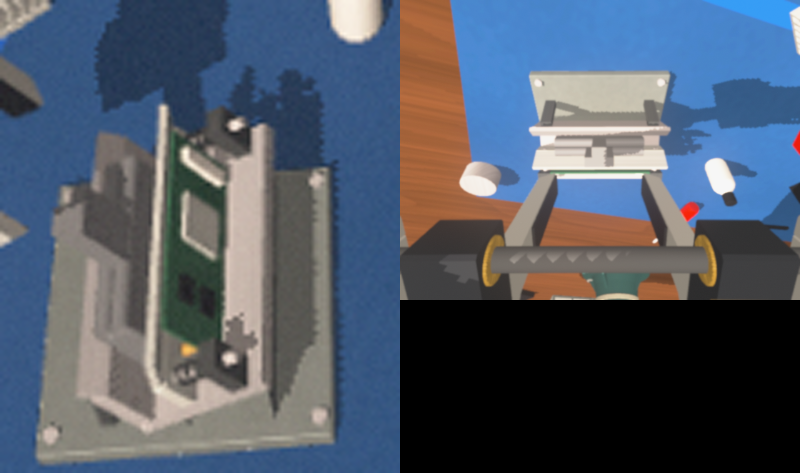

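Both plates are fully down, with tab tops at z≈83 mm and x≈5 and 15 mm. The side crop shows the carrier shifted from about x=150 to 160 px, which the depth data puts at about 6 mm. The bottle stands and the gripper is clear, so I'm handing in.

```bash
python3 -m handwheel '[[[0,0,0],[0.05,0.014,0.087],0.3],[[0,0,0],[0,0,0],0.3],[[0,0,0],[0,0,0],0.3]]' | grep -E "time|force"; python3 -c "
from bench import robot
print(robot.close_job())"
```

```text
time: 24.85
wrist_force: [-0.1, 0.6, 0.3]
finger_force: 0.0
the job is handed in; nothing more can be done
None
```

I put two plates (tabs 14 and 28 mm) fully down in the slot, pushing the carrier about 6 mm off its stop; I left the other two in the rack, the bottle was still standing, and I handed the job in after about 25 s of robot time (no verdict was returned).

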